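# Take down a set glue-up and put every piece back on its place

## Task

The glue in the handle billet has set: take the stack apart from the top. First put both weights away, then lay the billet lengthwise across both bars of its cradle, centred, and only then put away the two blocks; each weight and block goes upright onto the middle of the board whose dark inlay has the shape of its footprint (ring, full disc, square, oblong), with the blocks turned to lie square with their inlays. Set everything down gently, do not drop anything, and leave all of it lying still and released.

Things in the scene. Friction and masses are not known exactly. Their poses are not given: they have to be found in the camera images.
- ring_weight_center (a point): ring weight: a bare steel ring, 58 mm outside diameter, 28 mm bore, 28 mm tall, about 0.4 kg, lying flat on the billet, its underside 66 mm above the bench. The point is its centre, half-way up; z up. The weights stand side by side on the billet, about 84 mm apart along it; which is on which side changes.
- knob_weight_center (a point): knob weight: a bare steel disc 54 mm across and 28 mm tall with a round knob 26 mm across and 30 mm tall on top (58 mm in all), about 0.5 kg, standing on the billet, its underside 66 mm above the bench. The point is on its axis, half-way up (29 mm above the underside); z up. The weights stand side by side on the billet, about 84 mm apart along it; which is on which side changes.
- billet_center (a point): handle billet: a straight glued sandwich of dark wood, steel and dark wood, 36 mm wide (its x), 190 mm long (its y) and 18 mm thick (z up), with a 25 mm stub of the 4 mm steel core, 28 mm wide, sticking out of its +y end; about 0.22 kg. It bridges the two blocks, underside 48 mm above the bench. The point is the centre of the wooden part, half-way up. Steel stub may point either way in the cradle.
- square_block_center (a point): square block: steel block 54 x 54 mm, 40 mm tall, with dark drilled holes in its sides, about 0.6 kg; x and y square to its faces, z up; underside 8 mm above the bench. The point is its centre, half-way up. The two blocks stand about 150 mm apart on the steel plate (8 mm thick, 90 x 230 mm, fixed), one under each end of the billet and turned the same way within a few degrees; which is at which end changes.
- v_block_center (a point): V-block: steel block 70 mm long (its x), 44 mm wide (its y), 40 mm tall, with a V-groove in its top along the length, outer side walls solid and parallel; about 0.6 kg; underside 8 mm above the bench. The point is its centre, half-way up (20 mm above the underside). The two blocks stand about 150 mm apart on the steel plate (8 mm thick, 90 x 230 mm, fixed), one under each end of the billet and turned the same way within a few degrees; which is at which end changes.
- ring_pad_top (a point): ring place: plywood board 96 x 96 x 8 mm, fixed on the bench, with a flat dark felt inlay (flush, nothing to catch on) in the shape of a ring, 60 mm outside and 28 mm inside diameter; the point is the middle of its upper face, 8 mm above the bench. Lies left or right of the middle of the bench; which board lies where changes.
- disc_pad_top (a point): knob weight's place: plywood board 96 x 96 x 8 mm, fixed on the bench, with a flat dark felt inlay (flush, nothing to catch on) in the shape of a full disc 56 mm across; the point is the middle of its upper face, 8 mm above the bench. Lies left or right of the middle of the bench; which board lies where changes.
- square_pad_top (a point): square block's place: plywood board 96 x 96 x 8 mm, fixed on the bench, with a flat dark felt inlay (flush, nothing to catch on) in the shape of a square, 56 x 56 mm; the point is the middle of its upper face, 8 mm above the bench. x and y run along the inlay's sides. Lies left or right of the middle of the bench; which board lies where changes.
- oblong_pad_top (a point): V-block's place: plywood board 96 x 96 x 8 mm, fixed on the bench, with a flat dark felt inlay (flush, nothing to catch on) in the shape of an oblong, 72 mm along x and 46 mm along y; the point is the middle of its upper face, 8 mm above the bench. Lies left or right of the middle of the bench; which board lies where changes.
- cradle_top (a point): billet cradle: plywood base 64 mm (x) by 200 mm (y), fixed on the bench, with two level wooden cross-bars with dark felt tops, 60 mm wide, 22 mm deep, 130 mm apart (at y = -65 and +65 mm); no lips. The point is midway between the bars, level with their tops, 33 mm above the bench. The billet goes across both bars, along the cradle's y. Cradle and stack lie one nearer to and one farther from the robot, near the middle of the bench; which is which changes.
Things that resemble listed ones, but are neither listed nor needed, are in the scene too. What is shaped like the part that bears knob_weight_center but green or yellow is not meant.

How it is judged (in metres and radians):
On the way, in this order (a step that is already met when the one before it is completed fails the run):
1. both weights are on their boards (horizontal distance between ring_weight_center and ring_pad_top below 0.012 m and z of ring_weight_center in the frame of ring_pad_top between 0.01 and 0.018 m and angle between each of ring_weight_center, knob_weight_center's own z axis and vertical below 0.1 rad and horizontal distance between knob_weight_center and disc_pad_top below 0.012 m and z of knob_weight_center in the frame of disc_pad_top between 0.025 and 0.033 m), for 0.2 s.
2. the billet lies across its cradle (horizontal distance between billet_center and cradle_top below 0.015 m and z of billet_center in the frame of cradle_top between 0.005 and 0.013 m and angle between billet_center's own z axis and vertical below 0.1 rad and angle between the y axis of billet_center and the y axis of cradle_top, either way round below 0.17 rad), for 0.2 s.
3. both blocks are on their boards (horizontal distance between square_block_center and square_pad_top below 0.012 m and z of square_block_center in the frame of square_pad_top between 0.016 and 0.024 m and angle between each of square_block_center, v_block_center's own z axis and vertical below 0.1 rad and horizontal distance between v_block_center and oblong_pad_top below 0.012 m and z of v_block_center in the frame of oblong_pad_top between 0.016 and 0.024 m and angle between the x axis of v_block_center and the x axis of oblong_pad_top, either way round below 0.17 rad and (angle between the x axis of square_block_center and the x axis of square_pad_top, either way round below 0.17 rad or angle between the x axis of square_block_center and the y axis of square_pad_top, either way round below 0.17 rad)), for 0.2 s.
At the end, for the whole second after the job is handed in: Each weight and block upright (0.1 rad) on the board with its footprint's inlay, centred within 12 mm, blocks square with the inlay within 0.17 rad (V-block either way, square block any quarter turn); billet level across both cradle bars, centred within 15 mm, aligned within 0.17 rad; all at rest (all of step 1 and all of step 2 and all of step 3 and linear speed of each of ring_weight, knob_weight, billet, square_block, v_block below 0.02 m/s); the robot touches nothing.
It fails at once if the ring weight is dropped or thrown (falls freely by more than about 20 mm) (linear speed of ring_weight above 0.65 m/s and contact force between ring_weight and the fingers below 0.05 N).
It fails at once if the knob weight is dropped or thrown (falls freely by more than about 20 mm) (linear speed of knob_weight above 0.65 m/s and contact force between knob_weight and the fingers below 0.05 N).
It fails at once if the billet is dropped or thrown (falls freely by more than about 20 mm) (linear speed of billet above 0.65 m/s and contact force between billet and the fingers below 0.05 N).
It fails at once if the square block is dropped or thrown (falls freely by more than about 20 mm) (linear speed of square_block above 0.65 m/s and contact force between square_block and the fingers below 0.05 N).
It fails at once if the v block is dropped or thrown (falls freely by more than about 20 mm) (linear speed of v_block above 0.65 m/s and contact force between v_block and the fingers below 0.05 N).
It also fails if it takes over 134 s, if anything falls off the work surface, if the arm or the gripper's body presses on something with over 40 N, if the wrist force passes 120 N, or if a joint passes its speed limit or range.

## Robot

A 6-joint arm with a two-finger parallel gripper is mounted at the origin on the work surface. World frame = base frame: x ahead of the robot, y to its left, z up, the work surface at z = 0. Lengths are in mm, angles in degrees, forces in N, time in s.
With the tool pointing down it reaches from about 300 to 850 mm from the base axis. Payload 4.2 kg.
Tool frame: the origin (TCP) lies between the finger pads; the fingertips stand ahead of it and the grasp point (between the pads) lies 8 mm behind it (env.tip_reach is the x of the fingertips in the tool frame, in mm); x points along the fingers, y is the direction in which the jaws open and shut, and the axes are right-handed (so a half turn about x gives the same grasp; the last joint's range is limited). The gripper opens to 91 mm and grips with 3 to 60 N. Pads are 32 mm wide; open, the fingers measure 118 mm over their backs; the gripper's body (76 mm by 178 mm) begins 60 mm behind the grasp point.
Start: joints at [-73.109, 18.312, 89.639, -0, 72.044, -1.146], TCP at [178.038, -546.758, 224.976] pointing down, gripper open.
Joint ranges: [-177.97, 177.97], [-48.28, 115.42], [12.27, 149.76], [-77.06, 257.06], [2.81, 150.46], [-146.56, 146.56]. Speed limits (degrees/s): [147.25, 147.25, 180, 180, 180, 180].

## Interface

Orientations are given as [roll, pitch, yaw] about the fixed x, y, z axes, in that order (R = Rz(yaw) Ry(pitch) Rx(roll)).
In Python, from workcell import env, cams gives the robot as it stands.
- The arm moves only by the tool arm_command, never from a script. Its argument "deltas" is a list of rows, each a list of 3 entries, a list of its own where there are three numbers: the opening, from 0 (shut) to 1 (fully open), then the shift along the world's x, y, z in mm, then the turn about the world's z in rad. A call has 1 to 20 rows; each row is the pose to reach, as a shift and turn from the pose commanded when the call began; what a row does not reach only later rows make up. A row lasts 1/10 s, in which the tool goes at most 50 mm and 8.59 degrees, less where a joint would pass 70% of its speed; a pose out of reach is approached as far as the arm can. A call with a gripper value outside its range is refused whole. The fingers move at their own pace and stop on an object; "grip_force" is the grip in N (left out, the last holds). Time passes only in rows, so rows that repeat a pose let the fingers close. It gives the time, the measured TCP pose, the force and the opening at its end, in the units of the state.
- env.state(): the state, without advancing time (a new reading comes with each control period).
- cams.grab_frame(name): name is "scene" or "top"; returns a dict with "img" (420x560x3 uint8, red, green, blue), "K" (3x3 intrinsics, pixels), "rvec" (rotation vector, rad) and "tvec" (3), from world to camera coordinates, as OpenCV has them. Camera axes: x right, y down, z forward; pixel columns grow to the right and rows downward; lengths in mm; the calibration is good to about 2 mm. A picture is of the moment at which its call begins. There is no depth.
- env.job_done(): hands the job in, once; it reports no verdict.
Trained networks look in a picture, given as the dict that the camera call returned (one of the last four; its "shot" number tells which), for a name from the list of things; names that differ only in an ending like _2 or _b are one class to them, and where a whole thing is asked for, a point or a joint stands for the part that bears it (a point fixed in the world has none). Each returns a list of dicts, best first, with "conf" (0 to 1); they miss things now and then, are a little off and sometimes report something else, mostly with a low value. They report only what shows in the picture. A call takes as long as a camera call. They do not tell look-alikes from the thing itself.
- cams.silhouettes(picture, name): "region" (420x560 bool, what is visible of it) and "centre" ([column, row] in pixels, amid what is visible of it).
The state is a dict: "time_s": time; "qpos": joint angles; "qvel": joint speeds; "effort": joint torques, N m; "ee_pos": TCP position; "ee_rot": TCP orientation; "force": force on the tool from outside, world axes, zero at the start; "torque": the same for the moment, N m; "gripper_width": finger opening in mm.
Only numpy, scipy, OpenCV 4.12 (cv2) and the standard library are available. Lean on these libraries where they do the work, as an engineer would, in place of code of your own. Each camera call takes 0.05 s, during which the arm holds its last target.

## Working session

There is one attempt and no reset: what is moved stays moved. The work goes in short steps, Python scripts to look and compute and a tool call to move; the robot and the scene stay as the last step left them, time stands still between calls to the robot, and variables do not carry over. Pictures are saved under pics/ and viewed, and the job is handed in when it is done.

Besides the shell and the picture viewer there is one more tool, called after "Call:" in YAML: its name, and indented under it one key for each argument. arm_command: Moves the arm, as the interface text tells. Its arguments: {"type":"object","properties":{"deltas":{"type":"array","items":{"type":"array"}},"grip_force":{"type":"number"}},"required":["deltas"]}

```bash
mkdir -p pics; ls; cat > h.py <<'E'
import numpy as np, cv2
from workcell import env, cams
def ray(f,u,v,z):
    R,_=cv2.Rodrigues(np.array(f['rvec'],float)); t=np.array(f['tvec'],float).reshape(3)
    d=R.T@np.linalg.solve(np.array(f['K'],float),np.array([u,v,1.])); c=-R.T@t
    return c+d*(z-c[2])/d[2]
def proj(f,P):
    return cv2.projectPoints(np.array(P,float).reshape(-1,1,3),np.array(f['rvec'],float),np.array(f['tvec'],float),np.array(f['K'],float),None)[0].reshape(-1,2)
def save(f,n,crop=None,s=1):
    im=f['img'] if isinstance(f,dict) else f
    if crop: x0,y0,x1,y1=crop; im=im[y0:y1,x0:x1]
    im=cv2.resize(im,None,fx=s,fy=s,interpolation=cv2.INTER_CUBIC)
    cv2.imwrite('pics/'+n,im[:,:,::-1])
E
python3 - <<'E'
from h import *
import pickle
names="ring_weight_center knob_weight_center billet_center square_block_center v_block_center ring_pad_top disc_pad_top square_pad_top oblong_pad_top cradle_top".split()
for c in("scene","top"):
    f=cams.grab_frame(c); save(f,c+'0.png'); pickle.dump(f,open(c+'0.pkl','wb'))
    for n in names:
        for d in cams.silhouettes(f,n)[:4]:
            print(c,n,round(d['conf'],2),np.round(d['centre']),d['region'].sum())
print(env.state(), env.tip_reach)
E
```

```text
pics
scene ring_weight_center 0.6 [304. 208.] 658
scene knob_weight_center 0.86 [271. 180.] 606
scene knob_weight_center 0.76 [287. 151.] 518
scene knob_weight_center 0.75 [265. 118.] 483
scene knob_weight_center 0.67 [320. 177.] 532
scene billet_center 0.78 [304. 222.] 847
scene square_block_center 0.74 [258. 188.] 301
scene v_block_center 0.67 [305. 236.] 464
scene ring_pad_top 0.76 [212. 141.] 1298
scene disc_pad_top 0.63 [151. 180.] 1559
scene square_pad_top 0.93 [409. 280.] 2114
scene oblong_pad_top 0.69 [357. 368.] 2736
scene cradle_top 0.56 [228. 261.] 2867
scene cradle_top 0.44 [256. 188.] 257
top ring_weight_center 0.66 [278. 222.] 326
top ring_weight_center 0.62 [180. 249.] 1354
top ring_weight_center 0.4 [171. 172.] 1271
top knob_weight_center 0.88 [312. 231.] 360
top knob_weight_center 0.84 [373. 284.] 347
top knob_weight_center 0.68 [290. 271.] 355
top knob_weight_center 0.56 [332. 273.] 351
top billet_center 0.62 [276. 225.] 567
top square_block_center 0.5 [331. 224.] 101
top square_block_center 0.5 [297. 164.] 1770
top v_block_center 0.58 [263. 235.] 140
top ring_pad_t
[... 168 characters left out ...]
[172. 174.] 1311
top cradle_top 0.61 [297. 164.] 1804
{'time_s': 1.1, 'qpos': array([-7.31090401e+01,  1.83100418e+01,  8.96371571e+01,  7.73123974e-04,
        7.20451435e+01, -1.14443812e+00]), 'qvel': array([ 0.02010452, -0.0002273 , -0.02693161,  0.03084763, -0.02048463,
       -0.04906767]), 'effort': array([-8.30231656e-04, -4.12358987e+01, -2.32233256e+01,  7.24807335e-02,
        3.78570543e-02, -7.71816275e-06]), 'ee_pos': array([ 178.0476906, -546.762267 ,  225.0070814]), 'ee_rot': array([ 94.34191489,  89.99230714, -67.6229254 ]), 'force': array([-0.61465105, -1.16279793,  0.04108462]), 'torque': array([0.01284429, 0.00306357, 0.06254885]), 'gripper_width': 90.92300973987254} 11.0
```

View pics/scene0.png

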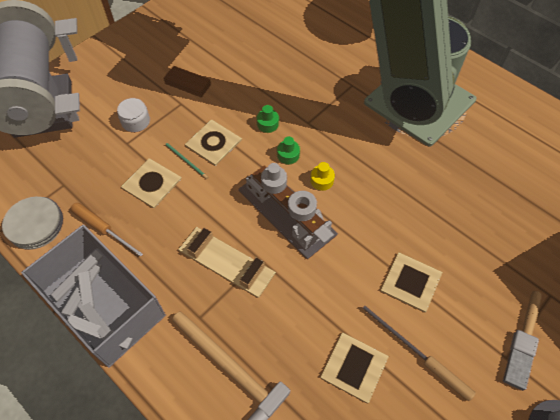

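View pics/top0.png

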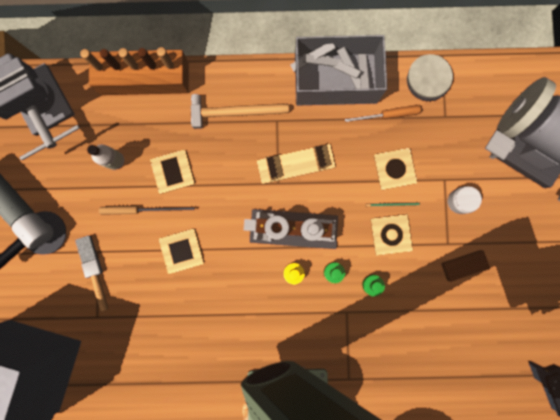

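```bash
python3 - <<'E'
from h import *
import pickle
f=pickle.load(open('top0.pkl','rb'));save(f,'topc.png',(220,130,420,310),4)
g=pickle.load(open('scene0.pkl','rb'));save(g,'scenec.png',(170,90,370,290),3)
for q in(f,g):
    R=cv2.Rodrigues(np.array(q['rvec'],float))[0]; print(-R.T@np.array(q['tvec']).reshape(3), R[2])
E
```

```text
[ 436.42794725    5.44050538 1027.7868662 ] [ 0.06911024  0.00429037 -0.9975998 ]
[897.88341096 359.02943562 994.92453892] [-0.37829158 -0.34699771 -0.85818883]
```

View pics/topc.png

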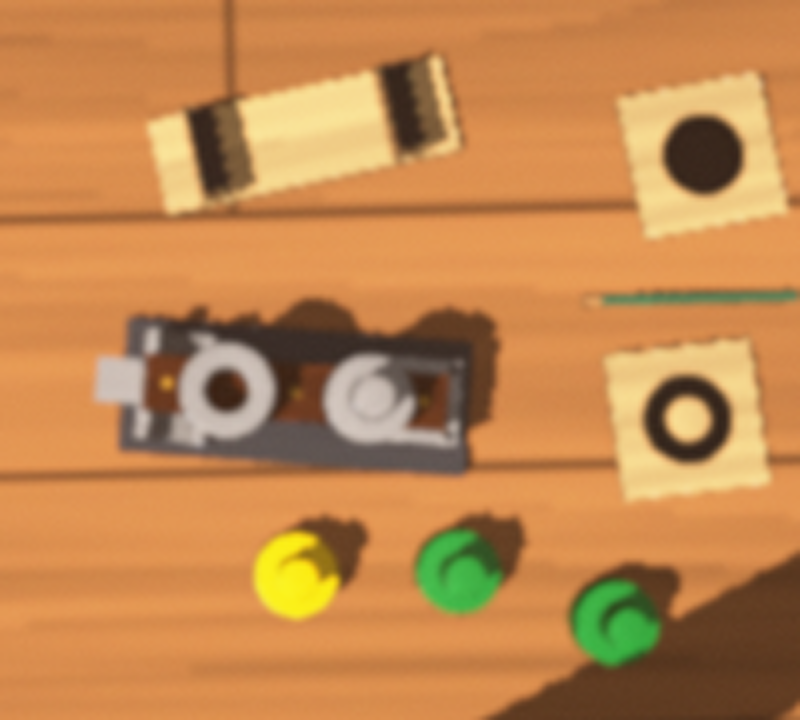

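View pics/scenec.png

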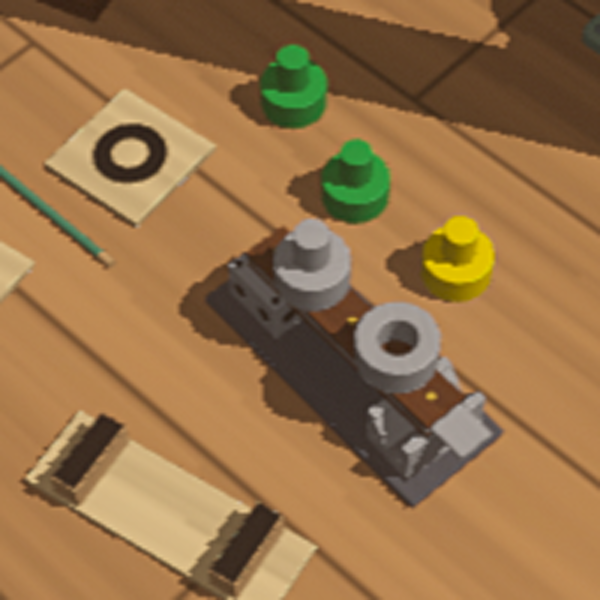

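```bash
cat >> h.py <<'E'
def rect(f,z,x0,x1,y0,y1,s=2):
    # image: col = (y1-y)*s, row=(x1-x)*s  (x up, y left)
    P=np.array([[x1,y1,z],[x1,y0,z],[x0,y0,z],[x0,y1,z]],float)
    dst=np.array([[0,0],[(y1-y0)*s,0],[(y1-y0)*s,(x1-x0)*s],[0,(x1-x0)*s]],np.float32)
    H=cv2.getPerspectiveTransform(proj(f,P).astype(np.float32),dst)
    return cv2.warpPerspective(f['img'],H,(int((y1-y0)*s),int((x1-x0)*s)),flags=cv2.INTER_CUBIC)
def circ(x,y,r,z,n=40):
    a=np.linspace(0,2*np.pi,n,endpoint=False); return np.c_[x+r*np.cos(a),y+r*np.sin(a),np.full(n,z)]
def hullmask(f,Ps):
    m=np.zeros((420*4,560*4),np.uint8)
    for P in Ps:
        cv2.fillConvexPoly(m,cv2.convexHull(((proj(f,P)+.5)*4).astype(np.float32)).astype(np.int32),1)
    return cv2.resize(m.astype(np.float32),(560,420),interpolation=cv2.INTER_AREA)
def ringm(f,x,y,b): return hullmask(f,[np.r_[circ(x,y,29,b),circ(x,y,29,b+28)]])
def knobm(f,x,y,b): return hullmask(f,[np.r_[circ(x,y,27,b),circ(x,y,27,b+28)],np.r_[circ(x,y,13,b+28),circ(x,y,13,b+58)]])
def fit(f,fun,region,p0,step=6,fillholes=True):
    from scipy.optimize import minimize
    r=region.astype(np.uint8)
    if fillholes:
        c,_=cv2.findContours(r,cv2.RETR_EXTERNAL,cv2.CHAIN_APPROX_NONE); cv2.drawContours(r,c,-1,1,-1)
    cost=lambda p:1-np.minimum(m:=fun(f,*p),r).sum()/np.maximum(m,r).sum()
    p0=np.array(p0,float); sx=[p0]+[p0+step*e for e in np.eye(len(p0))]
    o=minimize(cost,p0,method='Nelder-Mead',options=dict(initial_simplex=sx,xatol=.2,fatol=1e-4))
    return np.round(o.x,1),round(1-o.fun,3)
E
python3 - <<'E'
from h import *
T=cams.grab_frame('top');S=cams.grab_frame('scene')
for f,c,near in((T,'top',{'ring_weight_center':(278,222),'knob_weight_center':(312,231)}),(S,'scene',{'ring_weight_center':(304,208),'knob_weight_center':(271,180)})):
    for n,fun,h in(('ring_weight_center',ringm,28),('knob_weight_center',knobm,58)):
        ds=cams.silhouettes(f,n); d=min(ds,key=lambda d:np.hypot(*(np.array(d['centre'])-near[n])))
        p0=ray(f,*d['centre'],66+h/2)[:2]
        print(c,n,d['conf'],p0,fit(f,lambda f,x,y:fun(f,x,y,66),d['region'],p0))
# pads: inlays on rectified z=8
for n,uv in(('disc',(393,167)),('ring',(392,234)),('square',(181,250)),('oblong',(172,172))):
    p=ray(T,*uv,8)
    for c,f in(('T',T),('S',S)):
        x0,x1,y0,y1=p[0]-65,p[0]+65,p[1]-65,p[1]+65
        im=rect(f,8,x0,x1,y0,y1,2); g=im.max(2)
        m=(g<105).astype(np.uint8)
        nn,l,st,ce=cv2.connectedComponentsWithStats(m)
        k=min(range(1,nn),key=lambda k:np.hypot(*(ce[k]-130))+ (0 if st[k,4]>2000 else 1e4))
        ct=max(cv2.findContours((l==k).astype(np.uint8),cv2.RETR_EXTERNAL,cv2.CHAIN_APPROX_NONE)[0],key=cv2.contourArea)
        (u,v),wh,a=cv2.minAreaRect(ct)
        mm=cv2.moments(ct)
        print(n,c,'rect',round(x1-v/2,1),round(y1-u/2,1),np.round(np.array(wh)/2,1),round(a,1),'cent',round(x1-mm['m01']/mm['m00']/2,1),round(y1-mm['m10']/mm['m00']/2,1))
        if n in('oblong','square'): save(im,f'pad_{n}_{c}.png')
E
cd pics; python3 -c "
import cv2,numpy as np
cv2.imwrite('pads.png',np.hstack([cv2.imread(f'pad_{n}_{c}.png') for n in('square','oblong') for c in 'TS'])[:, :780*2][:, ::1])"
```

```text
top ring_weight_center 0.8 [ 4.78918469e+02 -1.41547582e-01] (array([469.6,  19.7]), np.float64(0.925))
top knob_weight_center 0.91 [461.04724043 -67.4091815 ] (array([463.5, -66.3]), np.float64(0.895))
scene ring_weight_center 0.59 [467.28453436   9.40581365] (array([468.6,  16.1]), np.float64(0.938))
scene knob_weight_center 0.79 [473.65300122 -65.8431418 ] (array([461.7, -68.3]), np.float64(0.958))
disc T rect 621.8 -300.1 [49. 49.] 90.0 cent 622.0 -300.2
disc S rect 620.2 -301.9 [53.  52.7] 45.0 cent 620.2 -301.7
ring T rect 446.3 -282.4 [53.  53.7] 45.0 cent 446.6 -282.5
ring S rect 444.9 -284.0 [56.9 56.7] 38.7 cent 445.0 -283.9
square T rect 415.6 273.3 [50.1 50.3] 75.1 cent 415.6 273.3
square S rect 414.4 271.5 [54.6 54.1] 75.2 cent 414.4 271.5
oblong T rect 628.4 296.3 [66.5 40.7] 75.2 cent 628.3 296.4
oblong S rect 626.6 294.5 [70.9 44.4] 75.4 cent 626.7 294.4
```

```bash
python3 -c "
import cv2;i=cv2.imread('pics/pads.png');cv2.imwrite('pics/pads2.png',cv2.resize(i,None,fx=.75,fy=.75))"
```

```text
(no output)
```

View pics/pads2.png

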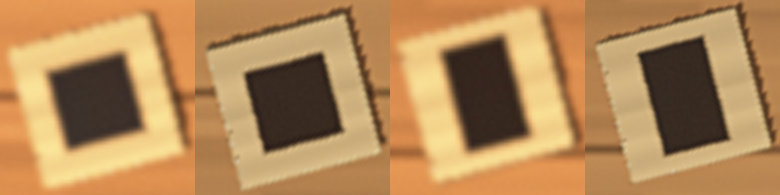

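```bash
python3 - <<'E'
from h import *
from scipy.spatial.transform import Rotation as Ro
s=env.state(); R=Ro.from_euler('xyz',s['ee_rot'],degrees=True).as_matrix()
print(R.round(3),'jaw yaw',np.degrees(np.arctan2(R[1,1],R[0,1])),s['time_s'])
T=cams.grab_frame('top')
for uv in((333,272),(293,273),(373,284)): print(ray(T,*uv,40).round())
print(ray(T,467,200,40).round())
E
```

```text
[[ 0.     0.31  -0.951]
 [-0.    -0.951 -0.31 ]
 [-1.     0.    -0.   ]] jaw yaw -71.96341768362093 1.4
[ 354. -122.   40.]
[354. -20.  40.]
[ 322. -222.   40.]
[ 530. -470.   40.]
```

Call:
arm_command:
  deltas:
    - [1,[284.5,479.5,-65],1.18]
    - [1,[284.5,479.5,-65],1.18]
    - [1,[284.5,479.5,-65],1.18]
    - [1,[284.5,479.5,-65],1.18]
    - [1,[284.5,479.5,-65],1.18]
    - [1,[284.5,479.5,-65],1.18]
    - [1,[284.5,479.5,-65],1.18]
    - [1,[284.5,479.5,-65],1.18]
    - [1,[284.5,479.5,-65],1.18]
    - [1,[284.5,479.5,-65],1.18]
    - [1,[284.5,479.5,-65],1.18]
    - [1,[284.5,479.5,-65],1.18]
    - [1,[284.5,479.5,-65],1.18]
    - [1,[284.5,479.5,-65],1.18]
    - [1,[284.5,479.5,-65],1.18]
  grip_force: 35

```text
time_s: 2.95
ee_pos: [461.9, -68.6, 160.2]
ee_rot: [2.0, 90.0, -92.5]
force: [-0.9, 0.5, 0.6]
gripper_width: 91.0
```

```bash
python3 - <<'E'
from h import *
s=env.state();print(s['ee_pos'],s['qpos'].round(1),s['force'])
T=cams.grab_frame('top');save(T,'t1.png',(220,130,420,310),4)
S=cams.grab_frame('scene');save(S,'s1.png',(170,90,370,290),3)
E
```

```text
[461.87754113 -68.56361812 160.17006701] [ -9.8  11.8 108.9  -0.   59.3  -5.4] [-0.90021385  0.54772874  0.60938958]
```

View pics/s1.png

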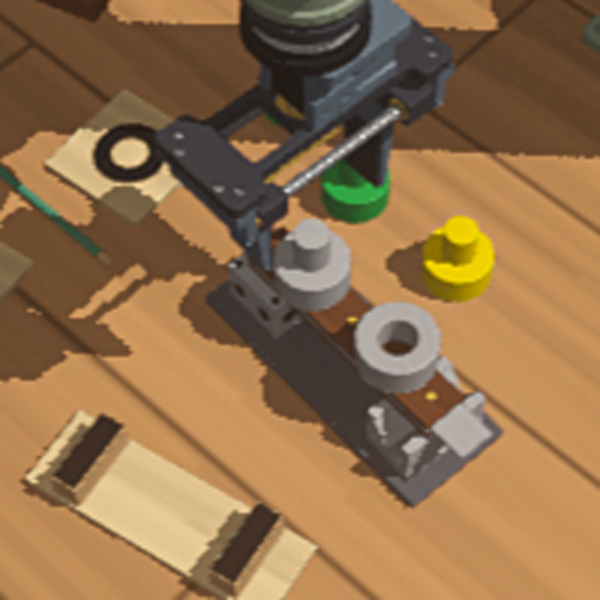

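The gripper hangs open over the bare steel knob weight (crop ~312,265); the ring (398,345) is beside it, clear. Descend and close.

Call:
arm_command:
  deltas:
    - [1,[0,0,-25],0]
    - [1,[0,0,-50],0]
    - [1,[0,0,-70],0]
    - [1,[0,0,-78],0]
    - [1,[0,0,-78],0]
    - [1,[0,0,-78],0]
    - [0.5,[0,0,-78],0]
    - [0.4,[0,0,-78],0]
    - [0.3,[0,0,-78],0]
    - [0.3,[0,0,-78],0]
    - [0.3,[0,0,-78],0]
    - [0.3,[0,0,-78],0]
    - [0.3,[0,0,-78],0]
  grip_force: 35

```text
time_s: 4.35
ee_pos: [461.1, -67.1, 82.0]
ee_rot: [-91.2, 89.8, 174.4]
force: [-4.3, -0.1, 6.1]
gripper_width: 53.4
```

```bash
python3 - <<'E'
from h import *
s=env.state();print(s['ee_pos'],s['gripper_width'],s['force'])
S=cams.grab_frame('scene');save(S,'s2.png',(170,90,370,290),3)
E
```

```text
[461.08160124 -67.0926713   81.99708335] 53.408822455574075 [-4.28375476 -0.09198974  6.10330971]
```

View pics/s2.png

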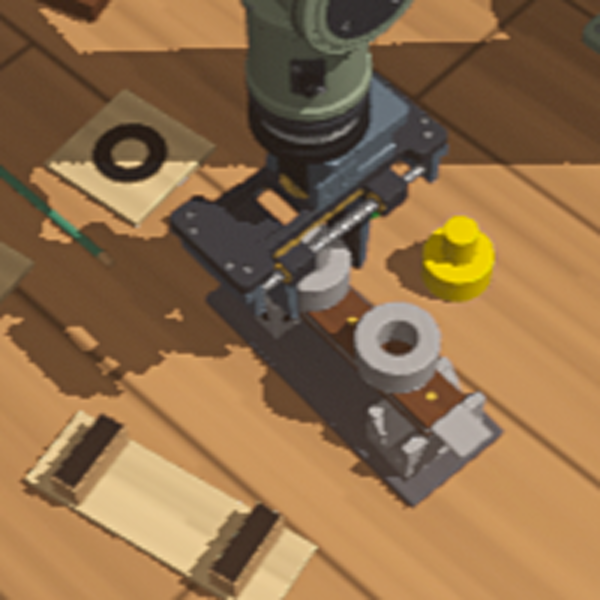

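Call:
arm_command:
  deltas:
    - [0.3,[0,0,8],0]
    - [0.3,[0,0,25],0]
    - [0.3,[0,0,50],0]
    - [0.3,[6,-9,65],0]
    - [0.3,[22,-33,70],0]
    - [0.3,[45,-66,70],0]
    - [0.3,[68,-100,70],0]
    - [0.3,[91,-134,70],0]
    - [0.3,[114,-168,70],0]
    - [0.3,[136,-200,70],0]
    - [0.3,[152,-224,70],0]
    - [0.3,[158.5,-233.5,65],0]
    - [0.3,[158.5,-233.5,45],0]
    - [0.3,[158.5,-233.5,20],0]
    - [0.3,[158.5,-233.5,-5],0]
    - [0.3,[158.5,-233.5,-25],0]
    - [0.3,[158.5,-233.5,-40],0]
    - [0.3,[158.5,-233.5,-40],0]
    - [0.3,[158.5,-233.5,-40],0]

```text
time_s: 6.3
ee_pos: [621.3, -300.6, 42.2]
ee_rot: [104.2, 90.0, 9.8]
force: [0.2, -0.7, -3.3]
gripper_width: 53.2
```

```bash
python3 - <<'E'
from h import *
s=env.state();print(s['ee_pos'],s['gripper_width'],s['force'])
S=cams.grab_frame('scene');save(S,'s3.png',(60,80,300,260),3)
E
```

```text
[ 621.26011961 -300.55181523   42.17762764] 53.24032950317888 [ 0.18099603 -0.74841184 -3.27563233]
```

View pics/s3.png

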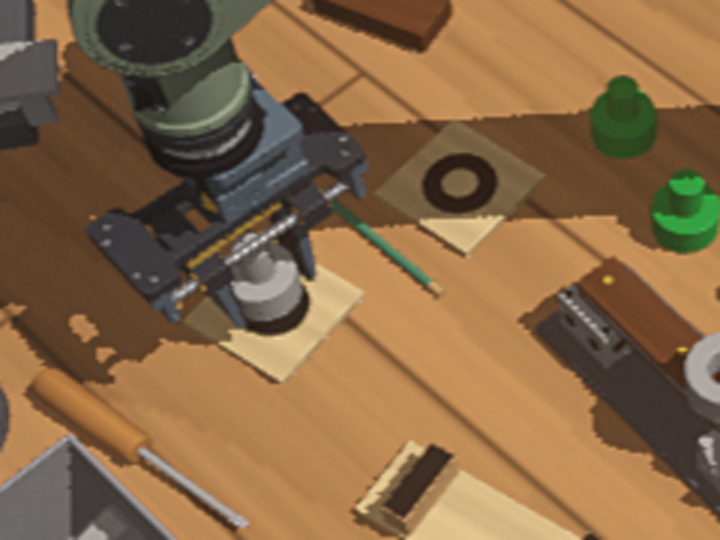

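Call:
arm_command:
  deltas:
    - [0.3,[0,0,-6],0]
    - [0.3,[0,0,-11],0]
    - [0.3,[0,0,-14],0]
    - [0.3,[0,0,-16],0]
    - [0.3,[0,0,-17],0]
    - [0.3,[0,0,-18],0]
    - [0.3,[0,0,-18.5],0]
    - [0.3,[0,0,-18.5],0]

```text
time_s: 7.15
ee_pos: [621.1, -300.8, 24.2]
ee_rot: [64.9, 90.0, -29.5]
force: [-1.1, 0.3, -0.3]
gripper_width: 53.3
```

Call:
arm_command:
  deltas:
    - [0.3,[0,0,-0.5],0]
    - [0.62,[0,0,-0.5],0]
    - [0.68,[0,0,-0.5],0]
    - [0.8,[0,0,-0.5],0]
    - [1,[0,0,-0.5],0]
    - [1,[0,0,-0.5],0]
    - [1,[0,0,10],0]
    - [1,[0,0,35],0]
    - [1,[0,0,70],0]
    - [1,[0,0,110],0]
    - [1,[-25,50,135],0]
    - [1,[-50,100,135],0]

```text
time_s: 8.35
ee_pos: [580.3, -216.2, 161.6]
ee_rot: [74.5, 89.5, -20.0]
force: [-0.2, 0.8, -0.3]
gripper_width: 91.1
```

```bash
python3 - <<'E'
from h import *
s=env.state();print(s['ee_pos'],s['gripper_width'],s['force'])
for c in('scene','top'):
    f=cams.grab_frame(c)
    for n,fun,b in(('knob_weight_center',knobm,8),('ring_weight_center',ringm,66)):
        for d in cams.silhouettes(f,n):
            p0=ray(f,*d['centre'],b+20)[:2]
            if (n[0]=='k' and np.hypot(*(p0-[621,-301]))<40) or (n[0]=='r' and np.hypot(*(p0-[469,18]))<40):
                print(c,n,fit(f,lambda f,x,y:fun(f,x,y,b),d['region'],p0))
    save(f,'k_'+c+'.png')
E
```

```text
[ 580.27526796 -216.2078003   161.58097821] 91.11407386722085 [-0.22595704  0.77226351 -0.31772858]
scene knob_weight_center (array([ 620.7, -305.5]), np.float64(0.754))
scene ring_weight_center (array([468.1,  16.6]), np.float64(0.906))
top ring_weight_center (array([469.8,  19.1]), np.float64(0.926))
```

View pics/k_scene.png

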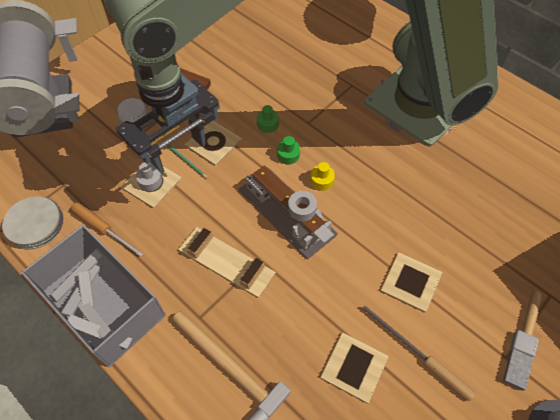

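Call:
arm_command:
  deltas:
    - [1,[-20,43,0],0]
    - [1,[-40,86,-5],0]
    - [1,[-60,129,-15],0]
    - [1,[-80,172,-25],0]
    - [1,[-102,219,-35],0]
    - [1,[-102,219,-35],0]
    - [1,[-102,219,-35],0]
    - [1,[-102,219,-35],0]

```text
time_s: 9.45
ee_pos: [478.0, 2.6, 122.6]
ee_rot: [77.9, 89.9, -16.5]
force: [0.3, 0.2, 0.9]
gripper_width: 91.4
```

```bash
python3 - <<'E'
from h import *
s=env.state();print(s['ee_pos'],s['gripper_width'],s['force'])
for c in('scene','top'):
    f=cams.grab_frame(c)
    for n,fun,b in(('knob_weight_center',knobm,8),):
        for d in cams.silhouettes(f,n):
            p0=ray(f,*d['centre'],b+20)[:2]
            if np.hypot(*(p0-[621,-301]))<40: print(c,n,fit(f,lambda f,x,y:fun(f,x,y,b),d['region'],p0))
    save(f,'r_'+c+'.png',(180,90,380,270),4) if c=='scene' else 0
E
```

```text
[478.03927433   2.62554493 122.63906593] 91.36402522964158 [0.28208865 0.15703588 0.89692254]
top knob_weight_center (array([ 622.8, -298.7]), np.float64(0.893))
```

View pics/r_scene.png

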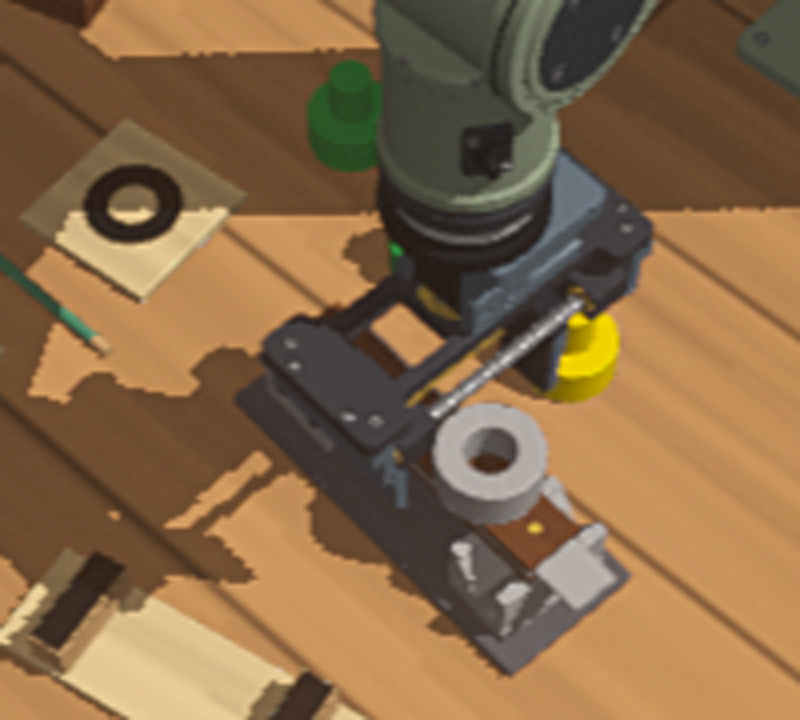

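Call:
arm_command:
  deltas:
    - [1,[-9,15.3,0],0]
    - [1,[-9,15.3,-10],0]
    - [1,[-9,15.3,-25],0]
    - [1,[-9,15.3,-36],0]
    - [1,[-9,15.3,-40.5],0]
    - [1,[-9,15.3,-40.5],0]
    - [0.6,[-9,15.3,-40.5],0]
    - [0.5,[-9,15.3,-40.5],0]
    - [0.4,[-9,15.3,-40.5],0]
    - [0.3,[-9,15.3,-40.5],0]
    - [0.3,[-9,15.3,-40.5],0]
    - [0.3,[-9,15.3,-40.5],0]
    - [0.3,[-9,15.3,-40.5],0]

```text
time_s: 10.95
ee_pos: [467.6, 19.0, 82.1]
ee_rot: [94.9, 90.0, 0.6]
force: [0.6, -0.6, 2.8]
gripper_width: 57.3
```

```bash
python3 - <<'E'
from h import *
S=cams.grab_frame('scene');save(S,'s5.png',(180,90,380,270),4)
E
```

```text
(no output)
```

View pics/s5.png

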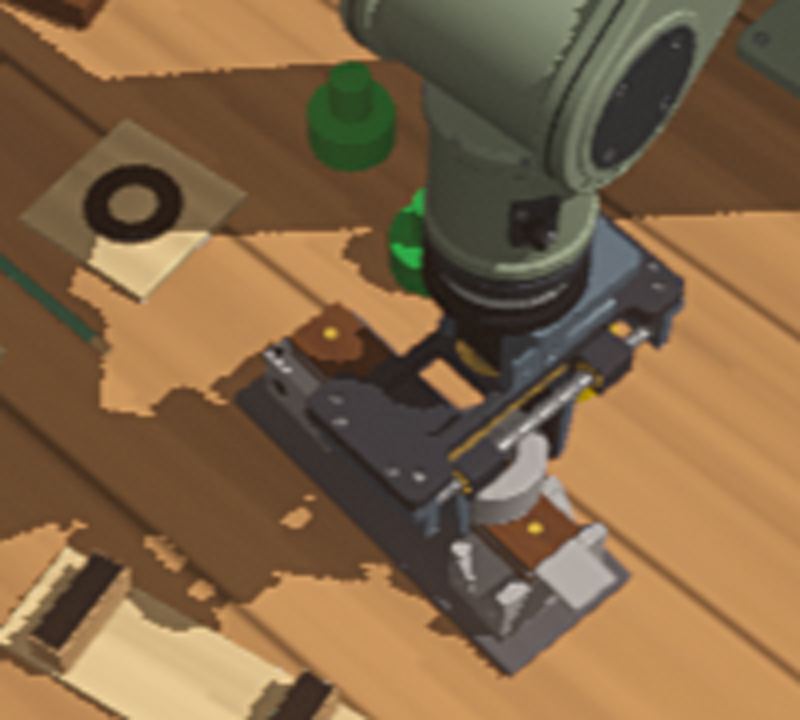

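Call:
arm_command:
  deltas:
    - [0.3,[0,0,8],0]
    - [0.3,[0,0,25],0]
    - [0.3,[0,-6,42],0]
    - [0.3,[-2,-25,50],0]
    - [0.3,[-5,-60,50],0]
    - [0.3,[-8,-98,50],0]
    - [0.3,[-11,-138,50],0]
    - [0.3,[-14,-178,50],0]
    - [0.3,[-17,-218,50],0]
    - [0.3,[-20,-255,50],0]
    - [0.3,[-22,-283,48],0]
    - [0.3,[-23.3,-298,38],0]
    - [0.3,[-23.3,-301,20],0]
    - [0.3,[-23.3,-301,0],0]
    - [0.3,[-23.3,-301,-20],0]
    - [0.3,[-23.3,-301,-36],0]
    - [0.3,[-23.3,-301,-46],0]
    - [0.3,[-23.3,-301,-50],0]
    - [0.3,[-23.3,-301,-50],0]
    - [0.3,[-23.3,-301,-50],0]

```text
time_s: 13.0
ee_pos: [444.5, -282.2, 32.4]
ee_rot: [65.4, 89.9, -28.9]
force: [0.3, -0.4, -4.1]
gripper_width: 57.4
```

```bash
python3 - <<'E'
from h import *
s=env.state();print(s['ee_pos'],s['gripper_width'],s['force'])
S=cams.grab_frame('scene');save(S,'s6.png',(120,60,320,240),4)
E
```

```text
[ 444.49729005 -282.15783764   32.39109712] 57.35549479189365 [ 0.28298547 -0.42249864 -4.07637018]
```

View pics/s6.png

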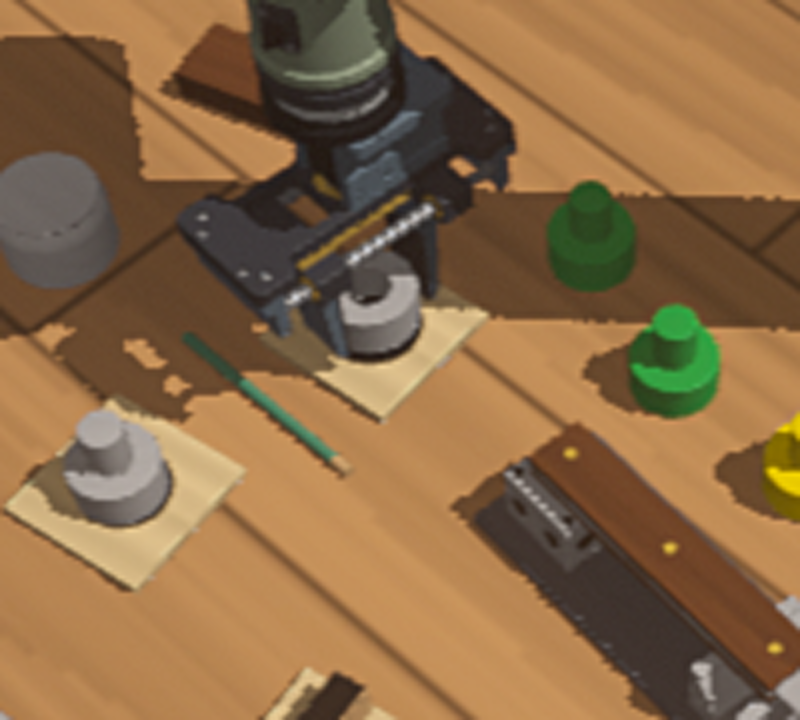

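Call:
arm_command:
  deltas:
    - [0.3,[0,0,-3],0]
    - [0.3,[0,0,-5],0]
    - [0.3,[0,0,-7],0]
    - [0.3,[0,0,-8],0]
    - [0.3,[0,0,-8.8],0]
    - [0.3,[0,0,-9],0]
    - [0.3,[0,0,-9],0]
    - [0.65,[0,0,-9],0]
    - [0.7,[0,0,-9],0]
    - [0.85,[0,0,-9],0]
    - [1,[0,0,-9],0]
    - [1,[0,0,-9],0]
    - [1,[0,0,3],0]
    - [1,[0,0,25],0]
    - [1,[0,0,60],0]
    - [1,[0,0,95],0]
    - [1,[0,40,100],0]
    - [1,[0,80,100],0]
    - [1,[0,120,100],0]
    - [1,[0,120,100],0]

```text
time_s: 15.05
ee_pos: [443.2, -158.4, 132.7]
ee_rot: [-165.8, 89.9, 100.1]
force: [0.6, -0.5, 0.0]
gripper_width: 91.1
```

```bash
python3 - <<'E'
from h import *
s=env.state();print(s['ee_pos'],s['gripper_width'],s['force'])
for c in('scene','top'):
    f=cams.grab_frame(c)
    for n,fun,b,q in(('knob_weight_center',knobm,8,[621,-301]),('ring_weight_center',ringm,8,[446,-283])):
        for d in cams.silhouettes(f,n):
            p0=ray(f,*d['centre'],b+20)[:2]
            if np.hypot(*(p0-q))<40: print(c,n,fit(f,lambda f,x,y:fun(f,x,y,b),d['region'],p0))
    save(f,'w_'+c+'.png')
S=cams.grab_frame('top')
E
```

```text
[ 443.19979121 -158.43618299  132.69086472] 91.07035615920998 [ 0.62320868 -0.47593706  0.02450817]
scene knob_weight_center (array([ 621.8, -302.7]), np.float64(0.919))
scene ring_weight_center (array([ 450.4, -283.3]), np.float64(0.547))
top knob_weight_center (array([ 624.1, -300.8]), np.float64(0.946))
```

View pics/w_scene.png

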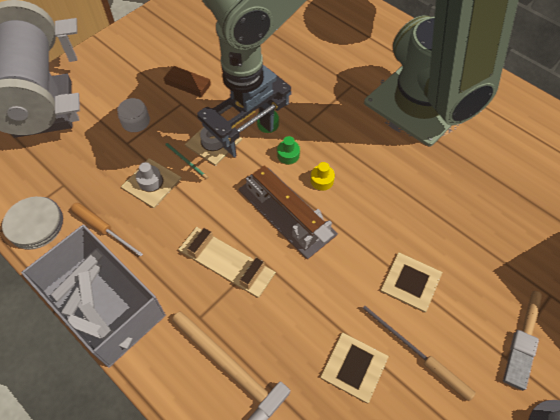

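View pics/w_top.png

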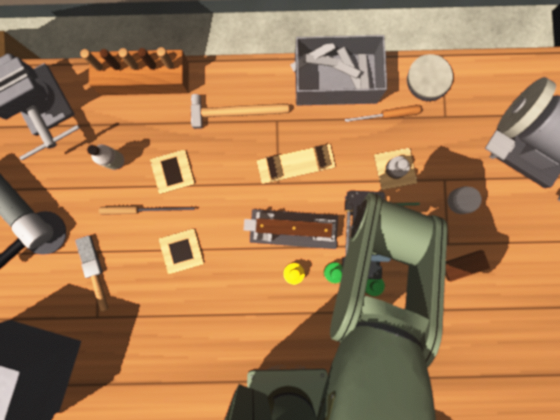

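```bash
python3 - <<'E'
from h import *
out=[]
for c in('top','scene'):
    f=cams.grab_frame(c)
    im=rect(f,66,400,540,-140,140,2); save(im,'bil_'+c+'.png')
    jm=rect(f,33,540,720,-130,130,2); save(jm,'cra_'+c+'.png')
    for d in cams.silhouettes(f,'billet_center')[:2]: print(c,d['conf'],d['centre'],d['region'].sum(),ray(f,*d['centre'],66))
E
cd pics; python3 -c "
import cv2,numpy as np
a=np.hstack([cv2.imread(f'bil_{c}.png') for c in('top','scene')])
b=np.hstack([cv2.imread(f'cra_{c}.png') for c in('top','scene')])
b=cv2.copyMakeBorder(b,0,0,0,a.shape[1]-b.shape[1],0)
cv2.imwrite('bc.png',cv2.resize(np.vstack([a,b]),None,fx=.7,fy=.7))"
```

```text
top 0.85 [288.5, 226.2] 1246 [471.82719647 -11.24479967  66.        ]
scene 0.95 [290.8, 204.3] 1798 [475.25272493  -6.55568367  66.        ]
scene 0.22 [206.7, 149.9] 575 [ 498.67082128 -237.07967318   66.        ]
```

View pics/bc.png

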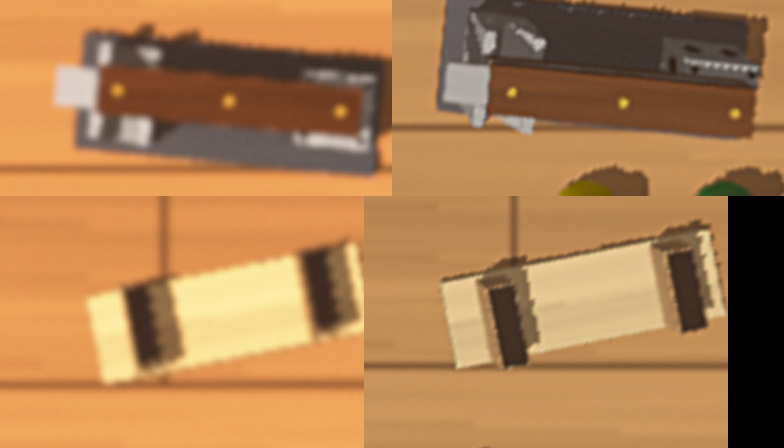

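```bash
cat >> h.py <<'E'
def box(x,y,a,lx,ly,z0,z1,ox=0,oy=0):
    a=np.radians(a);R=np.array([[np.cos(a),-np.sin(a)],[np.sin(a),np.cos(a)]])
    q=np.array([[i*lx/2+ox,j*ly/2+oy] for i in(-1,1) for j in(-1,1)])@R.T+[x,y]
    return np.array([[*p,z] for p in q for z in(z0,z1)])
def bilm(f,x,y,a,b=48): return hullmask(f,[box(x,y,a,36,190,b,b+18),box(x,y,a,28,27,b+7,b+11,0,107)])
def cram(f,x,y,a): return hullmask(f,[box(x,y,a,64,200,0,10),box(x,y,a,60,22,0,33,0,65),box(x,y,a,60,22,0,33,0,-65)])
def barrects(f,near,z=33,thr=75):
    x0,x1,y0,y1=near[0]-90,near[0]+90,near[1]-130,near[1]+130
    im=rect(f,z,x0,x1,y0,y1,3); m=(im.max(2)<thr).astype(np.uint8)
    n,l,st,ce=cv2.connectedComponentsWithStats(m); r=[]
    for k in range(1,n):
        if st[k,4]>4000:
            ct=max(cv2.findContours((l==k).astype(np.uint8),cv2.RETR_EXTERNAL,cv2.CHAIN_APPROX_NONE)[0],key=cv2.contourArea)
            (u,v),wh,a=cv2.minAreaRect(ct); r.append((round(x1-v/3,1),round(y1-u/3,1),np.round(np.array(wh)/3,1),round(a,1)))
    return r
E
python3 - <<'E'
from h import *
for c in('top','scene'):
    f=cams.grab_frame(c)
    d=cams.silhouettes(f,'billet_center')[0]
    print(c,fit(f,bilm,d['region'],(468,-22,-4),6))
    for d in cams.silhouettes(f,'cradle_top')[:1]:
        print(c,d['conf'],d['centre'],fit(f,cram,d['region'],(630,-40,13),6))
    for t in(60,75,90): print(barrects(f,(630,-40),33,t))
    for n in('square_block_center','v_block_center'):
        for d in cams.silhouettes(f,n)[:2]: print(n,d['conf'],d['centre'],d['region'].sum())
E
```

```text
top (array([469.4, -19.2,  -5.5]), np.float64(0.936))
[]
[(653.7, -99.5, array([51.2, 13.5]), 78.7), (628.6, 27.6, array([50.5, 12.5]), 79.0)]
[(653.6, -99.7, array([53.4, 16.2]), 79.2), (628.5, 27.4, array([52.7, 15. ]), 78.8)]
square_block_center 0.67 [331.3, 231.9] 177
v_block_center 0.5 [264.8, 233.0] 224
scene (array([468. , -23.8,  -5.6]), np.float64(0.946))
scene 0.65 [227.7, 265.9] (array([641.1, -37.1,  11.9]), np.float64(0.937))
[]
[(652.6, -100.9, array([54.9, 17. ]), 78.5), (626.8, 26.6, array([55.5, 17. ]), 78.5)]
[(652.6, -101.2, array([56.3, 18.4]), 78.7), (626.8, 26.4, array([56.7, 18.5]), 78.5)]
square_block_center 0.87 [257.6, 190.7] 286
v_block_center 0.94 [306.6, 236.0] 361
```

Call:
arm_command:
  deltas:
    - [1,[8,45,-5],-0.02]
    - [1,[16,90,-15],-0.024]
    - [1,[24,134,-30],-0.024]
    - [1,[24,134,-30],-0.024]
    - [1,[24,134,-30],-0.024]
    - [1,[24,134,-30],-0.024]

```text
time_s: 16.7
ee_pos: [468.2, -28.8, 102.2]
ee_rot: [60.4, 90.0, -35.3]
force: [-0.3, -0.2, 0.3]
gripper_width: 90.9
```

```bash
python3 - <<'E'
from h import *
s=env.state();print(s['ee_pos'],s['ee_rot'],s['qpos'].round(1))
for c in('scene','top'):
    f=cams.grab_frame(c)
    for n,fun,b,q in(('ring_weight_center',ringm,8,[446,-283]),):
        for d in cams.silhouettes(f,n):
            p0=ray(f,*d['centre'],b+20)[:2]
            if np.hypot(*(p0-q))<40: print(c,n,fit(f,lambda f,x,y:fun(f,x,y,b),d['region'],p0))
    save(f,'v_'+c+'.png',(100,80,340,260),3)
E
```

```text
[468.20879838 -28.7916103  102.17875856] [ 60.444278    89.95202122 -35.30972907] [ -4.9  15.8 113.3  -0.   50.8   0.9]
scene ring_weight_center (array([ 444.3, -284.6]), np.float64(0.882))
```

View pics/v_scene.png

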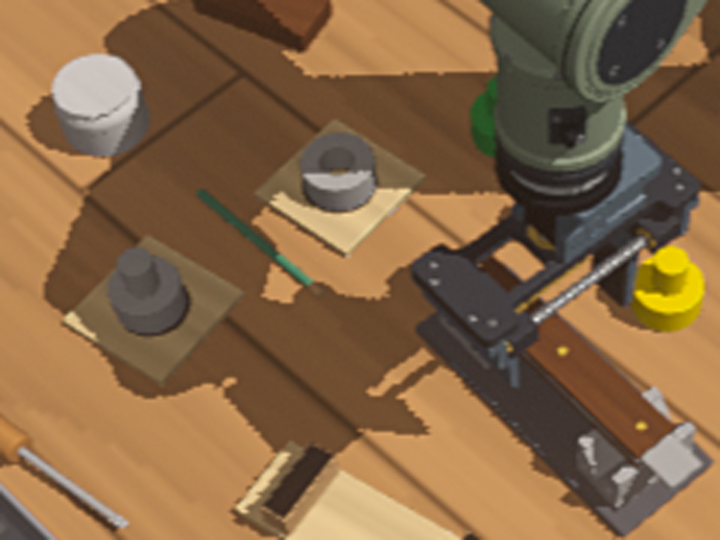

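Weights sit centred on their boards (knob at crop (148,290), ring at (338,170)). Now the billet.

Call:
arm_command:
  deltas:
    - [1,[0,4,-10],0]
    - [1,[0,4,-25],0]
    - [1,[0,4,-38],0]
    - [1,[0,4,-46],0]
    - [1,[0,4,-48],0]
    - [1,[0,4,-48],0]
    - [0.6,[0,4,-48],0]
    - [0.45,[0,4,-48],0]
    - [0.35,[0,4,-48],0]
    - [0.25,[0,4,-48],0]
    - [0.2,[0,4,-48],0]
    - [0.2,[0,4,-48],0]
    - [0.2,[0,4,-48],0]
  grip_force: 30

```text
time_s: 18.2
ee_pos: [467.8, -24.0, 53.9]
ee_rot: [-92.5, 90.0, 171.7]
force: [-3.2, 0.1, 1.9]
gripper_width: 38.1
```

```bash
python3 - <<'E'
from h import *
s=env.state();print(s['ee_pos'],s['ee_rot'],s['force'])
f=cams.grab_frame('scene');save(f,'b_.png',(180,90,380,270),4)
for d in cams.silhouettes(f,'billet_center')[:1]:print(fit(f,bilm,d['region'],(468,-22,-4),6))
E
```

```text
[467.81000924 -23.96169673  53.85730343] [-92.52767371  89.97614524 171.74538946] [-3.18365324  0.05036941  1.91851433]
(array([468.6, -22.2,  -5.3]), np.float64(0.548))
```

View pics/b_.png

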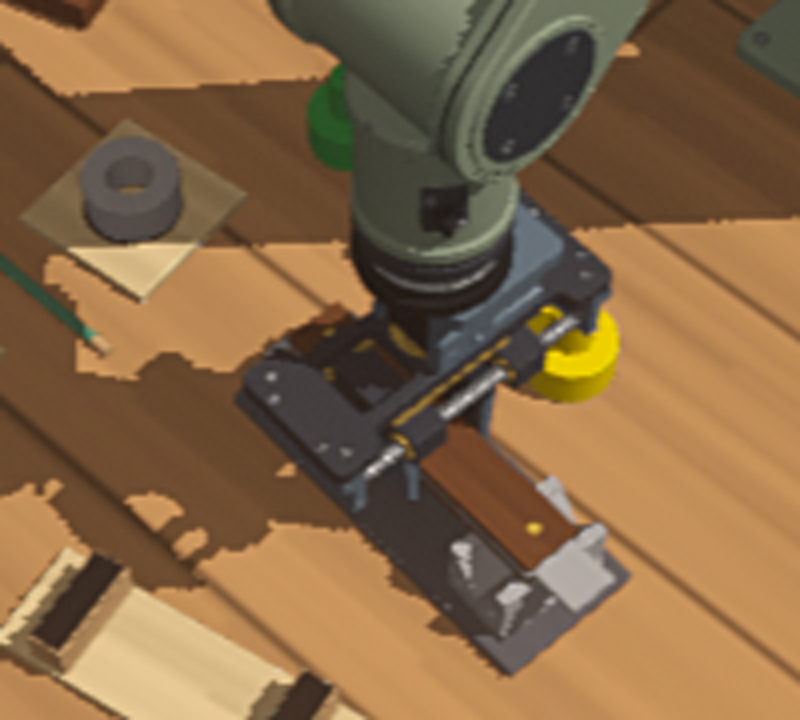

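Call:
arm_command:
  deltas:
    - [0.2,[0,0,0],0]
    - [0.2,[0,0,0],0]
    - [0.2,[0,0,3],0]
    - [0.2,[0,0,12],0]
    - [0.2,[0,0,28],0]
    - [0.2,[0,0,42],0]
    - [0.2,[8,-1,48],0.02]
    - [0.2,[28,-2,50],0.06]
    - [0.2,[56,-4,50],0.11]
    - [0.2,[86,-6,50],0.16]
    - [0.2,[116,-8,50],0.21]
    - [0.2,[145,-10,50],0.26]
    - [0.2,[165,-12,48],0.29]
    - [0.2,[172.5,-12.5,40],0.293]
    - [0.2,[172.5,-12.5,25],0.293]
    - [0.2,[172.5,-12.5,10],0.293]
    - [0.2,[172.5,-12.5,0],0.293]
    - [0.2,[172.5,-12.5,-5],0.293]
    - [0.2,[172.5,-12.5,-5],0.293]
    - [0.2,[172.5,-12.5,-5],0.293]

```text
time_s: 20.3
ee_pos: [640.8, -36.5, 49.3]
ee_rot: [77.8, 89.9, -1.2]
force: [-0.1, -0.3, -2.7]
gripper_width: 35.7
```

```bash
python3 - <<'E'
from h import *
s=env.state();print(s['ee_pos'],s['ee_rot'],s['force'])
f=cams.grab_frame('scene');save(f,'b2.png',(130,140,330,320),4)
T=cams.grab_frame('top')
for q in(f,T):
  for d in cams.silhouettes(q,'billet_center')[:1]:print(d['conf'],d['region'].sum(),fit(q,lambda f,x,y,a:bilm(f,x,y,a,43),d['region'],(640,-37,11),6))
save(T,'b2t.png',(200,100,400,280),4)
E
```

```text
[640.81731293 -36.52821809  49.32883586] [77.77980867 89.94338791 -1.1653966 ] [-0.08611063 -0.33762071 -2.6830867 ]
0.92 1244 (array([641.3, -35.5,  11. ]), np.float64(0.575))
0.88 271 (array([644. , -29.8,  11.5]), np.float64(0.213))
```

View pics/b2.png

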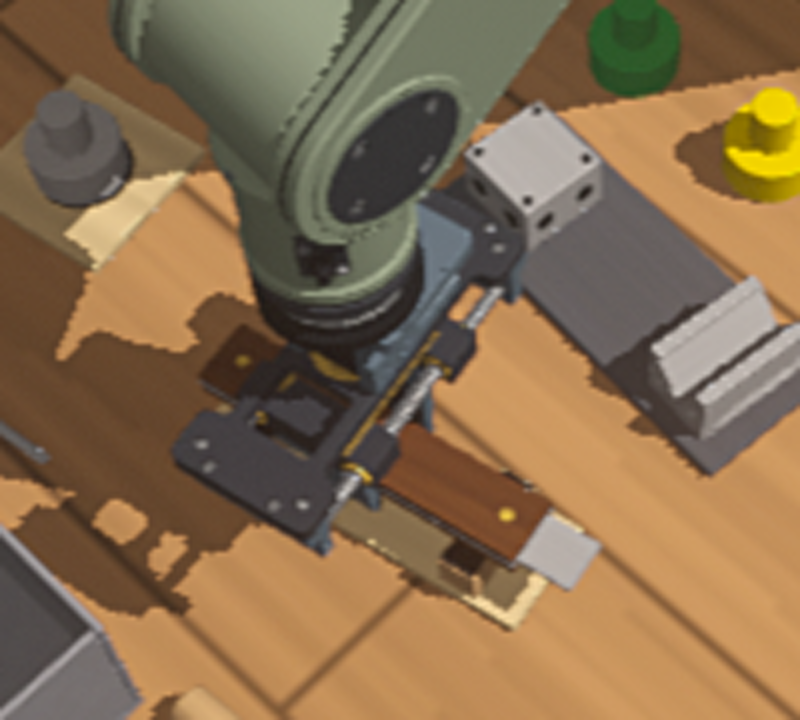

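View pics/b2t.png

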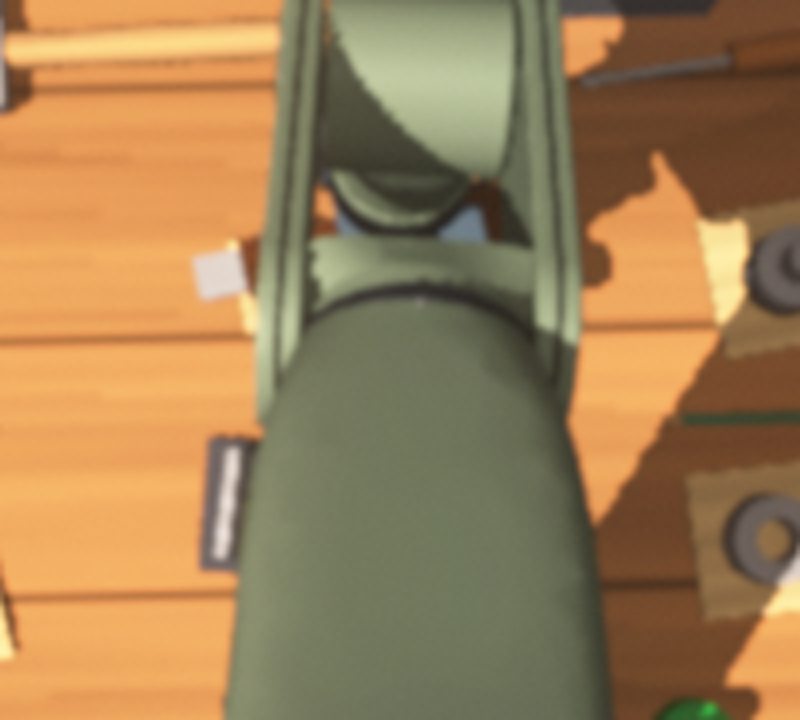

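Call:
arm_command:
  deltas:
    - [0.2,[0,0,-4],0]
    - [0.2,[0,0,-7],0]
    - [0.2,[0,0,-8.5],0]
    - [0.2,[0,0,-9.5],0]
    - [0.2,[0,0,-10],0]
    - [0.2,[0,0,-10.3],0]
    - [0.2,[0,0,-10.3],0]
    - [0.2,[0,0,-10.3],0]

```text
time_s: 21.3
ee_pos: [640.4, -36.5, 38.9]
ee_rot: [-115.3, 90.0, 165.7]
force: [-2.2, 0.0, 0.4]
gripper_width: 36.0
```

Call:
arm_command:
  deltas:
    - [0.42,[0,0,0],0]
    - [0.46,[0,0,0],0]
    - [0.55,[0,0,0],0]
    - [0.75,[0,0,0],0]
    - [1,[0,0,0],0]
    - [1,[0,0,0],0]
    - [1,[0,0,10],0]
    - [1,[0,0,35],0]
    - [1,[0,0,65],0]
    - [1,[0,0,95],0]
    - [1,[-40,-20,110],0]
    - [1,[-80,-60,110],0]
    - [1,[-120,-100,110],0]
    - [1,[-160,-140,110],0]
    - [1,[-160,-160,110],0]
    - [1,[-160,-160,110],0]
    - [1,[-160,-160,110],0]

```text
time_s: 23.0
ee_pos: [480.6, -197.1, 149.4]
ee_rot: [74.9, 89.9, -4.2]
force: [0.4, -0.1, 0.3]
gripper_width: 91.2
```

```bash
cat >> h.py <<'E'
def sqm(f,x,y,a,b=8): return hullmask(f,[box(x,y,a,54,54,b,b+40)])
def vm(f,x,y,a,b=8): return hullmask(f,[box(x,y,a,70,44,b,b+40)])
E
python3 - <<'E'
from h import *
s=env.state();print(s['ee_pos'],s['ee_rot'],s['force'])
for c in('scene','top'):
    f=cams.grab_frame(c);save(f,'n_'+c+'.png')
    for n,fun,p in(('billet_center',lambda f,x,y,a:bilm(f,x,y,a,33),(640,-37,11)),('square_block_center',sqm,None),('v_block_center',vm,None)):
        for d in cams.silhouettes(f,n)[:1]:
            p0=p or (*ray(f,*d['centre'],28)[:2],-5)
            print(c,n,round(d['conf'],2),d['centre'],d['region'].sum(),fit(f,fun,d['region'],p0,5))
E
```

```text
[ 480.61165694 -197.08544067  149.40387077] [74.87325212 89.90397994 -4.19024822] [ 0.39548783 -0.06667291  0.25479661]
scene billet_center 0.79 [227.2, 255.3] 1897 (array([641.5, -35.5,  11. ]), np.float64(0.928))
scene square_block_center 0.6 [265.6, 184.3] 769 (array([ 461.4, -102.8,   -4.1]), np.float64(0.903))
scene v_block_center 0.94 [310.0, 230.5] 899 (array([473.8,  49.5,  -8.9]), np.float64(0.914))
top billet_center 0.91 [292.7, 158.3] 1199 (array([643.1, -33.7,  11. ]), np.float64(0.928))
top square_block_center 0.59 [322.8, 227.4] 477 (array([ 463. , -100.6,   -6.4]), np.float64(0.947))
top v_block_center 0.57 [263.8, 226.6] 487 (array([475.1,  52.8,  -8.1]), np.float64(0.953))
```

View pics/n_scene.png

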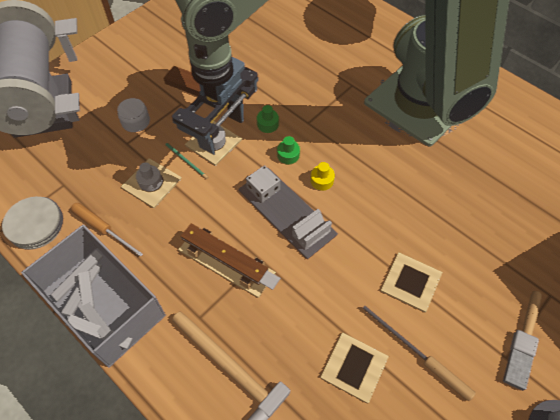

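View pics/n_top.png

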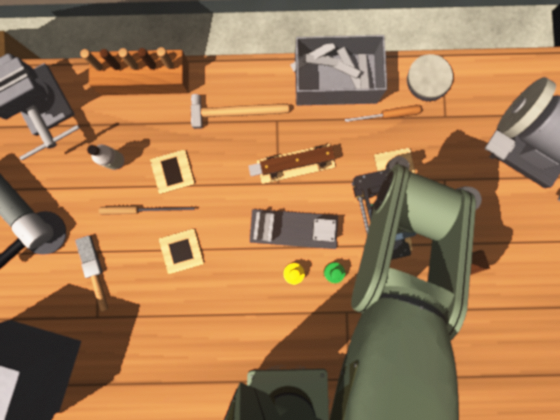

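Call:
arm_command:
  deltas:
    - [1,[-8,40,-20],-0.12]
    - [1,[-18.4,80,-40],-0.24]
    - [1,[-18.4,95.4,-60],-0.281]
    - [1,[-18.4,95.4,-60],-0.281]
    - [1,[-18.4,95.4,-60],-0.281]
    - [1,[-18.4,95.4,-60],-0.281]
    - [1,[-18.4,95.4,-60],-0.281]

```text
time_s: 24.1
ee_pos: [463.2, -102.1, 89.4]
ee_rot: [78.0, 89.9, -17.1]
force: [-0.6, -0.6, -0.3]
gripper_width: 91.3
```

```bash
python3 - <<'E'
from h import *
s=env.state();print(s['ee_pos'],s['ee_rot'],s['force'])
f=cams.grab_frame('scene');save(f,'q1.png',(180,90,380,270),4)
E
```

```text
[ 463.1528413  -102.13617188   89.44677184] [ 78.03211227  89.86135936 -17.05109246] [-0.56100535 -0.63247773 -0.25860672]
```

View pics/q1.png

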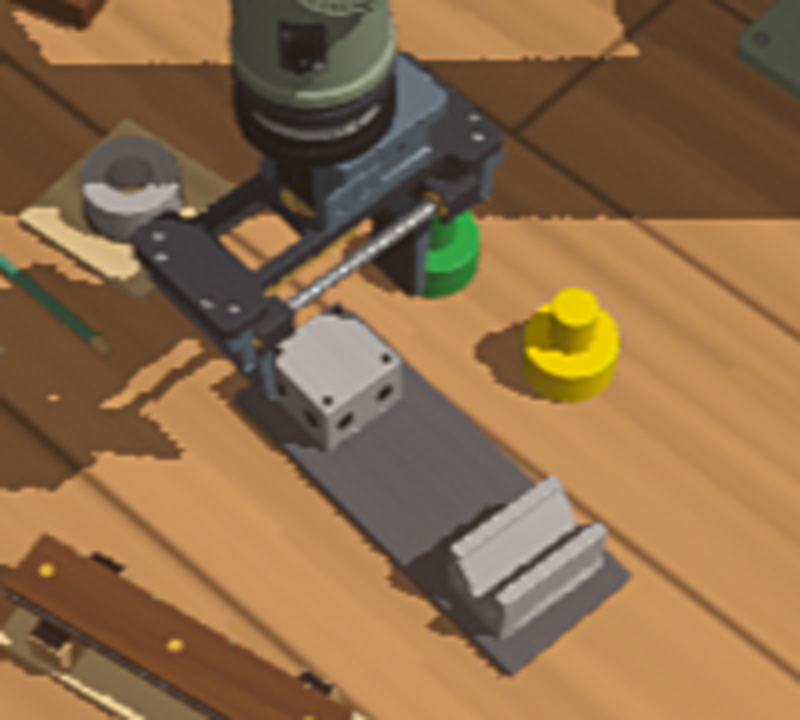

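Call:
arm_command:
  deltas:
    - [1,[-0.5,0.4,-20],0]
    - [1,[-0.5,0.4,-40],0]
    - [1,[-0.5,0.4,-55],0]
    - [1,[-0.5,0.4,-63],0]
    - [1,[-0.5,0.4,-63],0]
    - [1,[-0.5,0.4,-63],0]
    - [0.6,[-0.5,0.4,-63],0]
    - [0.5,[-0.5,0.4,-63],0]
    - [0.4,[-0.5,0.4,-63],0]
    - [0.3,[-0.5,0.4,-63],0]
    - [0.3,[-0.5,0.4,-63],0]
    - [0.3,[-0.5,0.4,-63],0]
    - [0.3,[-0.5,0.4,-63],0]
    - [0.3,[-0.5,0.4,-63],0]
  grip_force: 45

```text
time_s: 25.55
ee_pos: [460.4, -100.6, 25.6]
ee_rot: [-92.0, 89.9, 172.9]
force: [-3.1, 0.7, 5.5]
gripper_width: 53.8
```

```bash
python3 - <<'E'
from h import *
s=env.state();print(s['ee_pos'],s['ee_rot'],s['force'],s['gripper_width'])
f=cams.grab_frame('scene');save(f,'q2.png',(180,90,380,270),3)
E
```

```text
[ 460.40482341 -100.56682639   25.57126885] [-92.04904822  89.86028998 172.92551454] [-3.08991226  0.71351257  5.5015198 ] 53.80333139507171
```

View pics/q2.png

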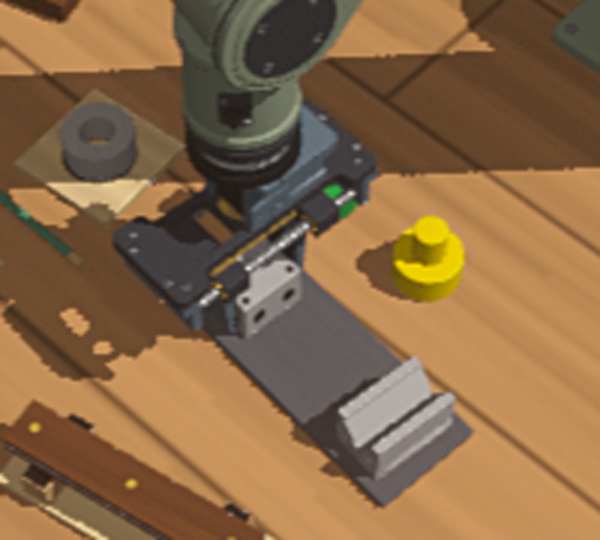

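Call:
arm_command:
  deltas:
    - [0.3,[0,0,4],0]
    - [0.3,[0,0,16],0]
    - [0.3,[0,0,36],0]
    - [0.3,[0,0,58],0]
    - [0.3,[0,6,72],0]
    - [0.3,[-3,26,78],0.03]
    - [0.3,[-8,58,80],0.06]
    - [0.3,[-13,96,80],0.1]
    - [0.3,[-18,134,80],0.14]
    - [0.3,[-23,172,80],0.18]
    - [0.3,[-28,210,80],0.22]
    - [0.3,[-33,248,80],0.26]
    - [0.3,[-38,286,80],0.3]
    - [0.3,[-42,324,80],0.33]
    - [0.3,[-45,352,80],0.349]
    - [0.3,[-46.5,368,75],0.349]
    - [0.3,[-46.5,374,62],0.349]
    - [0.3,[-46.5,374,45],0.349]
    - [0.3,[-46.5,374,30],0.349]
    - [0.3,[-46.5,374,30],0.349]

```text
time_s: 27.6
ee_pos: [413.0, 270.9, 52.4]
ee_rot: [-69.3, 89.6, -144.4]
force: [-0.8, -1.0, -7.2]
gripper_width: 54.2
```

```bash
python3 - <<'E'
from h import *
s=env.state();print(s['ee_pos'],s['ee_rot'],s['force'],s['gripper_width'])
f=cams.grab_frame('scene');save(f,'q3.png',(310,200,510,380),3)
E
```

```text
[412.96228545 270.85781036  52.43170267] [ -69.32305579   89.55779938 -144.42363651] [-0.84671941 -0.95800879 -7.18610555] 54.154105481719
```

View pics/q3.png

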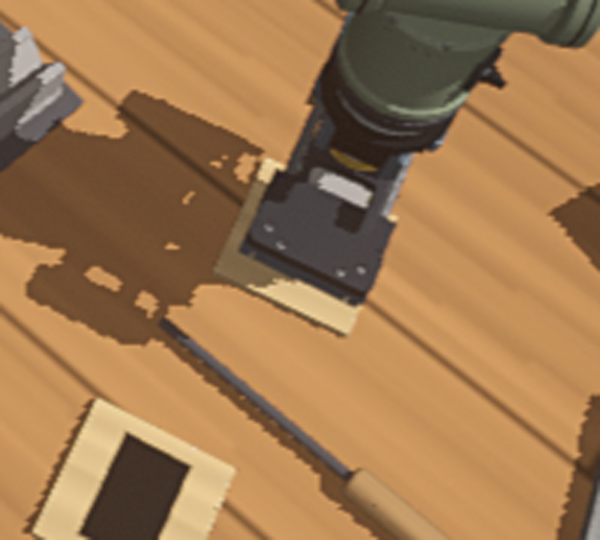

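Call:
arm_command:
  deltas:
    - [0.3,[1.5,1.5,-10],0]
    - [0.3,[1.5,1.5,-18],0]
    - [0.3,[1.5,1.5,-22],0]
    - [0.3,[1.5,1.5,-24.5],0]
    - [0.3,[1.5,1.5,-26],0]
    - [0.3,[1.5,1.5,-27],0]
    - [0.3,[1.5,1.5,-27],0]
    - [0.3,[1.5,1.5,-27],0]

```text
time_s: 28.45
ee_pos: [416.8, 274.9, 28.7]
ee_rot: [102.4, 90.0, 27.4]
force: [-0.9, -0.1, -7.3]
gripper_width: 54.0
```

Call:
arm_command:
  deltas:
    - [0.3,[-1.5,-1.5,-1],0]
    - [0.3,[-1.5,-1.5,-2],0]
    - [0.3,[-1.5,-1.5,-2.7],0]
    - [0.3,[-1.5,-1.5,-3.2],0]
    - [0.3,[-1.5,-1.5,-3.5],0]
    - [0.3,[-1.5,-1.5,-3.5],0]

```text
time_s: 29.05
ee_pos: [415.1, 273.2, 25.6]
ee_rot: [-21.7, 90.0, -96.8]
force: [-1.4, 0.0, 1.8]
gripper_width: 54.1
```

Contact made. Release and back off toward the V-block.

Call:
arm_command:
  deltas:
    - [0.62,[0,0,0],0]
    - [0.66,[0,0,0],0]
    - [0.8,[0,0,0],0]
    - [1,[0,0,0],0]
    - [1,[0,0,0],0]
    - [1,[0,0,10],0]
    - [1,[0,0,35],0]
    - [1,[0,0,65],0]
    - [1,[0,0,85],0]
    - [1,[10,-40,95],0.13]
    - [1,[20,-80,95],0.26]
    - [1,[30,-120,95],0.4]
    - [1,[40,-150,95],0.54]
    - [1,[40,-150,95],0.68]
    - [1,[40,-150,95],0.82]
    - [1,[40,-150,95],0.96]
    - [1,[40,-150,95],1.1]
    - [1,[40,-150,95],1.16]
    - [1,[40,-150,95],1.16]
    - [1,[40,-150,95],1.16]

```text
time_s: 31.05
ee_pos: [455.2, 123.3, 120.5]
ee_rot: [33.0, 90.0, 24.3]
force: [1.1, -1.1, 0.2]
gripper_width: 91.2
```

```bash
python3 - <<'E'
from h import *
s=env.state();print(s['ee_pos'],s['ee_rot'],s['force'],s['gripper_width'],s['qpos'].round(1))
for c in('scene','top'):
    f=cams.grab_frame(c);save(f,'m_'+c+'.png')
    for n,fun in(('square_block_center',sqm),('v_block_center',vm)):
        for d in cams.silhouettes(f,n)[:1]:
            p0=(*ray(f,*d['centre'],28)[:2],-7 if n[0]=='v' else 15)
            print(c,n,round(d['conf'],2),d['centre'],d['region'].sum(),fit(f,fun,d['region'],p0,5))
E
```

```text
[455.21392475 123.31877545 120.49745421] [32.98874496 89.95836074 24.32540486] [ 1.09283803 -1.08064767  0.19889342] 91.17751580627855 [ 13.8  14.7 111.6   0.   53.6 -67.6]
scene square_block_center 0.76 [413.6, 279.0] 915 (array([417.1, 270.2,  13.3]), np.float64(0.95))
scene v_block_center 0.75 [311.7, 229.4] 927 (array([474.7,  49.5,  -6.8]), np.float64(0.938))
top square_block_center 0.57 [193.7, 258.7] 121 (array([395. , 234.4,  15. ]), np.float64(0.227))
top v_block_center 0.73 [268.3, 218.0] 155 (array([483.7,  51.4,  -7. ]), np.float64(0.308))
```

View pics/m_scene.png

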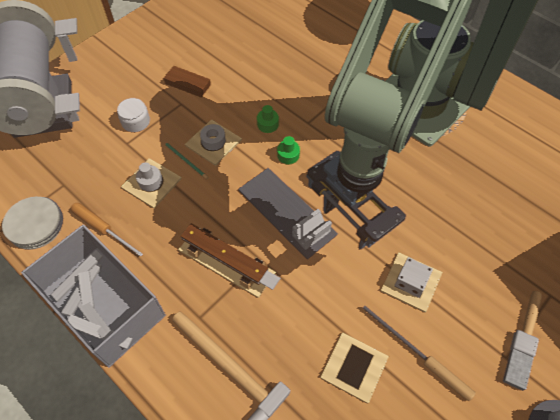

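Call:
arm_command:
  deltas:
    - [1,[10,-35,-5],0.02]
    - [1,[19.4,-72.3,-20],0.02]
    - [1,[19.4,-72.3,-35],0.02]
    - [1,[19.4,-72.3,-35],0.02]
    - [1,[19.4,-72.3,-35],0.02]
    - [1,[19.4,-72.3,-35],0.02]

```text
time_s: 31.95
ee_pos: [474.9, 51.5, 85.7]
ee_rot: [18.5, 89.9, 11.1]
force: [0.2, 1.1, 0.8]
gripper_width: 91.0
```

```bash
python3 - <<'E'
from h import *
s=env.state();print(s['ee_pos'],s['ee_rot'],s['force'],s['gripper_width'])
f=cams.grab_frame('scene');save(f,'y1.png',(210,120,410,300),4)
E
```

```text
[474.92429835  51.52477456  85.71166675] [18.48891932 89.92883696 11.09987195] [0.21948924 1.07558358 0.84091887] 91.04844296847723
```

View pics/y1.png

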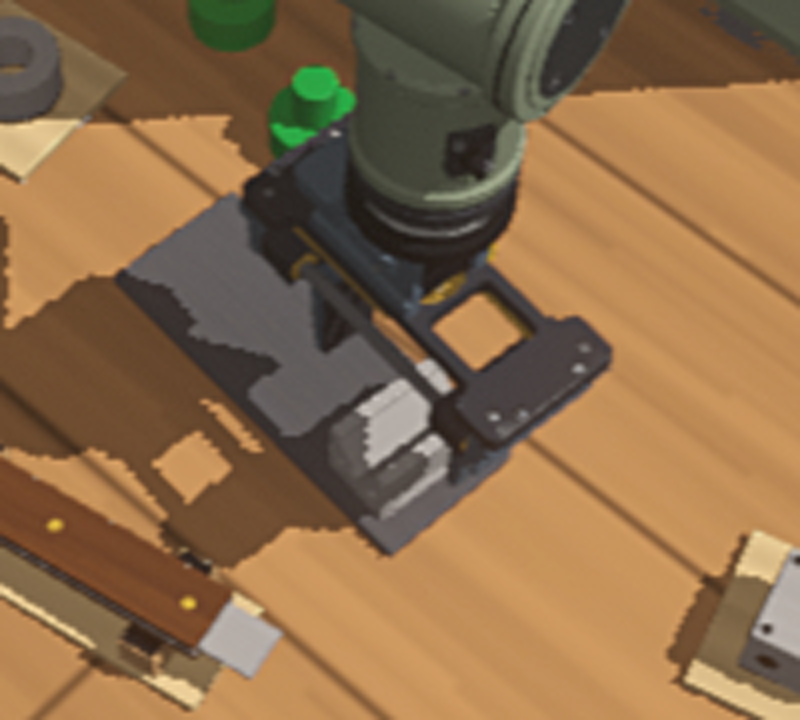

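The fingers straddle the V-block's long side walls (crop ~390,450). Descend and grip.

Call:
arm_command:
  deltas:
    - [1,[0,0,-20],0]
    - [1,[0,0,-40],0]
    - [1,[0,0,-54],0]
    - [1,[0,0,-60],0]
    - [1,[0,0,-60],0]
    - [1,[0,0,-60],0]
    - [0.6,[0,0,-60],0]
    - [0.5,[0,0,-60],0]
    - [0.4,[0,0,-60],0]
    - [0.3,[0,0,-60],0]
    - [0.25,[0,0,-60],0]
    - [0.25,[0,0,-60],0]
    - [0.25,[0,0,-60],0]
    - [0.25,[0,0,-60],0]
    - [0.25,[0,0,-60],0]
  grip_force: 45

```text
time_s: 33.5
ee_pos: [474.5, 51.0, 25.0]
ee_rot: [142.0, 90.0, 134.6]
force: [-0.5, 1.3, 0.1]
gripper_width: 43.8
```

```bash
python3 - <<'E'
from h import *
s=env.state();print(s['ee_pos'],s['ee_rot'],s['force'],s['gripper_width'])
f=cams.grab_frame('scene');save(f,'y2.png',(210,120,410,300),3)
E
```

```text
[474.4991495   50.98285477  25.02339025] [142.04073409  89.9940349  134.60815432] [-0.5247174   1.26005975  0.09230434] 43.79323934038945
```

View pics/y2.png

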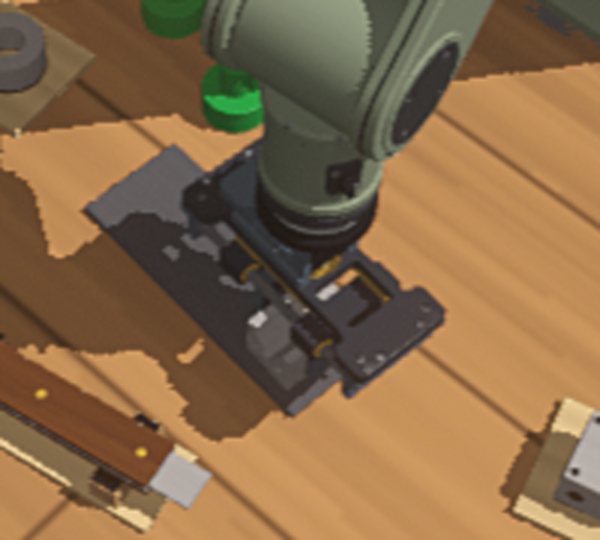

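Call:
arm_command:
  deltas:
    - [0.25,[0,0,4],0]
    - [0.25,[0,0,16],0]
    - [0.25,[0,0,36],0]
    - [0.25,[0,0,56],0]
    - [0.25,[3,5,66],0.01]
    - [0.25,[14,22,70],0.04]
    - [0.25,[30,48,70],0.08]
    - [0.25,[48,77,70],0.13]
    - [0.25,[67,107,70],0.18]
    - [0.25,[86,137,70],0.23]
    - [0.25,[105,167,70],0.28]
    - [0.25,[124,198,70],0.33]
    - [0.25,[140,223,70],0.37]
    - [0.25,[150,239,66],0.391]
    - [0.25,[153,244.4,54],0.391]
    - [0.25,[153,244.4,38],0.391]
    - [0.25,[153,244.4,24],0.391]
    - [0.25,[153,244.4,18],0.391]
    - [0.25,[153,244.4,18],0.391]
    - [0.25,[153,244.4,18],0.391]

```text
time_s: 35.55
ee_pos: [627.7, 295.1, 43.3]
ee_rot: [18.4, 90.0, 33.4]
force: [0.5, 0.8, -7.3]
gripper_width: 44.1
```

```bash
python3 - <<'E'
from h import *
s=env.state();print(s['ee_pos'],s['ee_rot'],s['force'],s['gripper_width'])
f=cams.grab_frame('scene');save(f,'y3.png',(260,240,460,420),4)
E
```

```text
[627.70506216 295.08361104  43.30774449] [18.43541639 89.97616154 33.36983135] [ 0.54213566  0.7950707  -7.29657327] 44.05717176110007
```

View pics/y3.png

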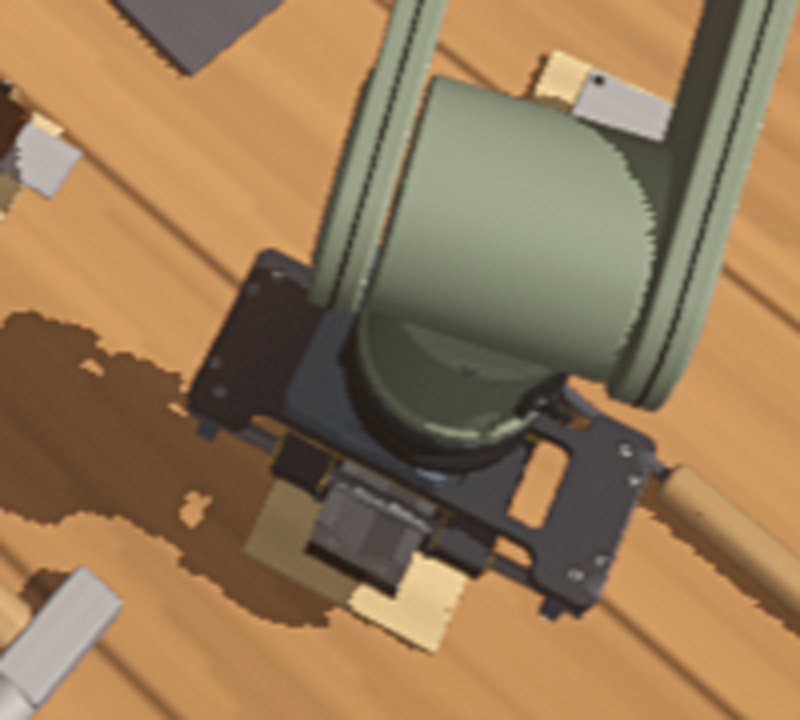

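Call:
arm_command:
  deltas:
    - [0.25,[0,0,-6],0]
    - [0.25,[0,0,-11],0]
    - [0.25,[0,0,-14],0]
    - [0.25,[0,0,-16],0]
    - [0.25,[0,0,-17.2],0]
    - [0.25,[0,0,-18],0]
    - [0.25,[0,0,-18.3],0]
    - [0.25,[0,0,-18.3],0]
    - [0.25,[0,0,-18.3],0]

```text
time_s: 36.5
ee_pos: [627.5, 295.4, 25.1]
ee_rot: [28.6, 90.0, 43.6]
force: [-1.0, 0.1, -4.8]
gripper_width: 44.1
```

Call:
arm_command:
  deltas:
    - [0.25,[0,0,-0.5],0]
    - [0.25,[0,0,-0.5],0]

```text
time_s: 36.7
ee_pos: [627.6, 295.4, 25.1]
ee_rot: [20.0, 90.0, 34.9]
force: [-2.6, -1.0, 0.2]
gripper_width: 43.5
```

Seated (the load is off). Release and back off clear of the views.

Call:
arm_command:
  deltas:
    - [0.52,[0,0,0],0]
    - [0.57,[0,0,0],0]
    - [0.7,[0,0,0],0]
    - [0.9,[0,0,0],0]
    - [1,[0,0,0],0]
    - [1,[0,0,0],0]
    - [1,[0,0,10],0]
    - [1,[0,0,35],0]
    - [1,[0,0,70],0]
    - [1,[0,0,110],0]
    - [1,[-30,-30,140],-0.1]
    - [1,[-65,-65,150],-0.2]
    - [1,[-100,-100,150],-0.3]
    - [1,[-135,-135,150],-0.4]
    - [1,[-165,-165,150],-0.5]
    - [1,[-190,-200,150],-0.6]
    - [1,[-190,-235,150],-0.7]
    - [1,[-190,-255,150],-0.8]
    - [1,[-190,-255,150],-0.8]
    - [1,[-190,-255,150],-0.8]

```text
time_s: 38.7
ee_pos: [437.8, 40.5, 174.9]
ee_rot: [58.0, 89.9, 27.1]
force: [0.6, -0.3, 0.0]
gripper_width: 91.1
```

```bash
python3 - <<'E'
from h import *
s=env.state();print(s['ee_pos'],s['force'],s['gripper_width'],s['time_s'])
for c in('scene','top'):
    f=cams.grab_frame(c);save(f,'z_'+c+'.png')
    for n,fun,q in(('ring_weight_center',lambda f,x,y:ringm(f,x,y,8),(446,-283)),('knob_weight_center',lambda f,x,y:knobm(f,x,y,8),(621,-301)),('billet_center',lambda f,x,y,a:bilm(f,x,y,a,33),(640,-37,11)),('square_block_center',sqm,(415,272,15)),('v_block_center',vm,(627,295,15))):
        ds=cams.silhouettes(f,n)
        ds=[d for d in ds if np.hypot(*(ray(f,*d['centre'],28)[:2]-np.array(q[:2])))<50]
        for d in ds[:1]: print(c,n,round(d['conf'],2),fit(f,fun,d['region'],q,5))
E
```

```text
[437.78719106  40.47344311 174.91381428] [ 0.64680704 -0.32631805  0.02230872] 91.07991691407467 38.7
scene ring_weight_center 0.71 (array([ 445.1, -284.3]), np.float64(0.945))
scene knob_weight_center 0.59 (array([ 622.4, -303.7]), np.float64(0.937))
scene billet_center 0.95 (array([641.1, -37. ,  10.7]), np.float64(0.955))
scene square_block_center 0.62 (array([419. , 270.1,  14.5]), np.float64(0.882))
scene v_block_center 0.94 (array([627.6, 293.6,  14.9]), np.float64(0.938))
top ring_weight_center 0.61 (array([ 446.4, -281.7]), np.float64(0.919))
top knob_weight_center 0.93 (array([ 623.5, -299.4]), np.float64(0.887))
top billet_center 0.58 (array([642.8, -33.5,  11.6]), np.float64(0.935))
top square_block_center 0.58 (array([417.8, 274.1,  12.8]), np.float64(0.915))
top v_block_center 0.71 (array([627.4, 296.8,  16.4]), np.float64(0.871))
```

View pics/z_scene.png

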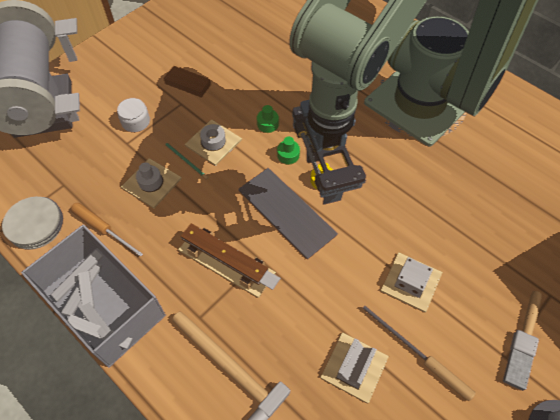

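View pics/z_top.png

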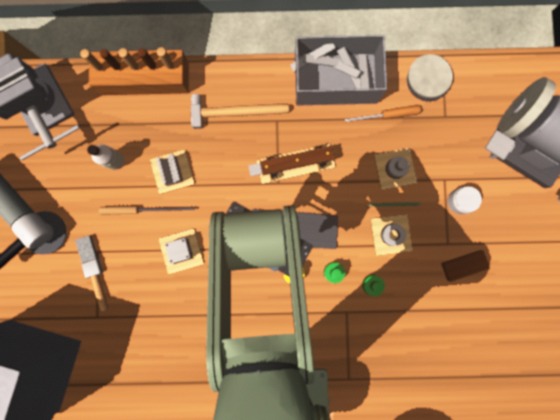

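```bash
python3 -c "
from workcell import env
print(env.job_done())"
```

```text
the job is handed in; nothing more can be done
None
```

I took the stack apart in the order asked: knob weight and ring weight to their boards, then the billet across its cradle, then the square block and V-block to theirs. I handed the job in at about 39 s of the 134 s allowed. No verdict is reported, so what follows is what my own checks showed.

The last silhouette fits, from both cameras against the measured board and cradle centres:

| Part | Distance from target | Limit |
|---|---|---|
| Ring weight | about 1 mm | 12 mm |
| Knob weight | about 2 mm | 12 mm |
| Billet | about 1–4 mm, within 1° of the cradle axis | 15 mm, 0.17 rad (about 10°) |
| Square block | 2–5 mm, within about 2–3° | 12 mm, 0.17 rad |
| V-block | about 1 mm, within about 2° | 12 mm, 0.17 rad |

- **Camera disagreement:** The two cameras differ by 2–4 mm on most parts, slightly more than the 2 mm calibration figure, but all readings are inside the limits.
- **Fit quality:** The square block's fits are looser (overlap about 0.9), so its 2–5 mm is the least certain figure.
- **Release:** In the last pictures all five parts look upright, and the arm stands clear with the gripper open and the measured tool force near zero.

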